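Unlock the push-and-turn cap of the tall solvent can

ROBOT

A 7-joint arm with a two-finger parallel gripper is mounted at the origin on the work surface. World frame = base frame: x ahead of the robot, y to its left, z up, the work surface at z = 0. Lengths are in mm, angles in rad, forces in N, time in s.
With the tool pointing down it reaches from about 400 to 850 mm from the base axis. Payload 10.4 kg.
Tool frame: the origin (TCP) lies between the finger pads; the fingertips stand 14 mm ahead of it and the grasp point (between the pads) lies 5 mm behind it; z points along the fingers, y is the line along which they close (so a half turn about z gives the same grasp; the last joint's range is limited). The gripper opens to 87 mm and grips with 3 to 60 N. Pads are 19 mm wide; open, the fingers measure 117 mm over their backs; the gripper's body (75 mm by 190 mm) begins 51 mm behind the grasp point.
Start: joints at [-1.156, 0.332, -0.065, 1.46, 0.022, 1.35, -0.088], TCP at [264.958, 566.084, 201.676] pointing down, gripper open.
Joint ranges: [-2.6, 2.6], [-0.5, 2.12], [-1.47, 1.34], [0.16, 2.42], [-1.27, 4.41], [0.06, 2.06], [-2.6, 2.6]. Speed limits (rad/s): [2.22, 2.22, 2.79, 2.79, 3.14, 3.14, 3.14].

INTERFACE

Orientations are given as [roll, pitch, yaw] about the fixed x, y, z axes, in that order (R = Rz(yaw) Ry(pitch) Rx(roll)).
In Python, from bench import sense, get_image, close_job gives the robot as it stands.
- The arm moves only by the tool move_arm, never from a script. Its argument "plan" is a list of rows, each a list of 7 numbers: the finger opening in m, from 0 to 0.087, then the shift along the tool's x, y, z in m, then the turn, a rotation vector about the tool's x, y, z in rad. In form: [[jaw, tx, ty, tz, wx, wy, wz], ...]. A call has 1 to 5 rows; each row is the pose to reach, as a shift and turn from the pose commanded when the call began, along the tool's axes at that moment; what a row does not reach only later rows make up. A row lasts 1/10 s, in which the tool goes at most 50 mm and 8.59 degrees, less where a joint would pass 70% of its speed; a pose out of reach is approached as far as the arm can. A call with a gripper value outside its range is refused whole. The fingers move at their own pace and stop on an object; "squeeze" is the grip in N (left out, the last holds). Time passes only in rows, so rows that repeat a pose let the fingers close. It gives the time, the measured TCP pose, the force, the opening and the grip force at its end, in the units of the state.
- sense(): the state, without advancing time (a new reading comes with each control period).
- get_image(name): name is "side" or "top" or "wrist"; returns a dict with "color" (420x560x3 uint8, blue, green, red), "z_map" (420x560 float32, mm along the optical axis (not along the pixel's ray), 0 where there is no reading), "camera_matrix" (3x3 intrinsics, pixels), "D" ([k1, k2, p1, p2, k3] as OpenCV has them; the pictures are not rectified), "R" (3x3) and "t" (3): a world point X has camera coordinates R X + t. Camera axes: x right, y down, z forward; pixel columns grow to the right and rows downward; lengths in mm; the calibration is good to about 2 mm. A picture is of the moment at which its call begins.
- close_job(): hands the job in; it is judged then, once.
The state is a dict: "time": time; "joints": joint angles; "dq": joint speeds; "effort": joint torques, N m; "tool_pos": TCP position; "eef_rot": TCP orientation; "ft_force": force on the tool from outside, world axes, zero at the start; "moment": the same for the moment, N m; "width": finger opening in mm; "grasp_force": force on a finger pad.
Only numpy, scipy, OpenCV 4.12 (cv2) and the standard library are available. Lean on these libraries where they do the work, as an engineer would, in place of code of your own. Each camera call takes 0.05 s, during which the arm holds its last target. There are 200 camera calls.

TASK

Open the taller of the two flat-sided solvent cans on the bench, ready for cleaning brushes: push its child-resistant cap firmly down and, keeping it pressed, unscrew it about a quarter turn anticlockwise seen from above, then let go so that the cap springs back up. Leave the cap of the shorter can shut.

Things in the scene. Friction and masses are not known exactly. Their poses are not given: they have to be found in the camera images.
- tall_cap (a point): Centre of the top of the tall can's black ribbed cap: an upright cylinder, 44 mm across, 32 mm high, gripped from above at any yaw. Top 215 mm above the bench, underside 18 mm above the middle of the can's top. The can: bare tinplate, paper label, 62 x 104 mm in plan, 165 mm high, fixed in a plywood cradle 26 mm high. z up; x and y turn with the cap.
- tall_press (a joint): How far the tall can's cap is pushed down, m: 0 up, stop at 0.010. It takes 2 N to start, 5 N at 4 mm, 11 N at 6 mm, 24 N at the stop. Over the first 4 mm it turns idly on the screw ring inside (ratchet) and undoes nothing; pressed 7 mm or more it turns the ring with it, against 0.02 N m. Let go, it springs up.
- tall_ring (a joint): Turn of the screw ring inside the tall can's cap, rad: 0 tight, growing anticlockwise seen from above (unscrewing), stop at 2.0. It stays where it is left. A small white tab on it shows below the cap, its end 33 mm from the axis; when tight it points square to one broad side of the can.
- short_ring (a joint): The same for the shorter can, to be left at 0. That can is 103 mm high with the top of its cap 153 mm above the bench; its plan, cap, cradle and mechanism are the same as the tall one's. The two cans stand on opposite sides of the bench's middle line, either way round.
There are look-alikes about, which are no part of the job. What is shaped like the part that bears tall_cap but red is not meant.

How it is judged (in metres and radians):
At the end, for the whole second after the job is handed in: The tall can's screw ring is at least 1.0 rad (57 degrees) anticlockwise from tight and its cap has sprung up again to within 2 mm; the short can's screw ring is still within 0.2 rad of tight (value of joint tall_ring above 1 rad and value of joint tall_press below 0.002 m and value of joint short_ring below 0.2 rad); the robot touches nothing.
It fails at once if the short can's screw ring is undone by more than 0.2 rad (value of joint short_ring above 0.2 rad).
It also fails if it takes over 32 s, if anything falls off the work surface, if the arm or the gripper's body presses on something with over 40 N, if the wrist force passes 120 N, or if a joint passes its speed limit or range.

## Working session

There is one attempt and no reset: what is moved stays moved. The work goes in short steps, Python scripts to look and compute and a tool call to move; the robot and the scene stay as the last step left them, time stands still between calls to the robot, and variables do not carry over. Pictures are saved under pics/ and viewed, at most 10 in all, crops included, and the job is handed in when it is done.

Besides the shell and the picture viewer there is one more tool, called after "Emit:" in YAML: its name, and indented under it one key for each argument. move_arm: Moves the arm, as the interface text tells. Its arguments: {"type":"object","properties":{"plan":{"type":"array"},"squeeze":{"type":"number"}},"required":["plan"]}

```bash
mkdir -p pics; cat > h.py <<'E'
import numpy as np, cv2
from bench import sense,get_image,close_job
def pts(im):
    z=im["z_map"];h,w=z.shape
    u,v=np.meshgrid(np.arange(w),np.arange(h))
    n=cv2.undistortPoints(np.stack([u,v],-1).reshape(-1,1,2).astype(np.float64),im["camera_matrix"],np.array(im["D"])).reshape(h,w,2)
    c=np.dstack([n[...,0]*z,n[...,1]*z,z])
    P=(c-np.array(im["t"]).reshape(3))@np.array(im["R"])
    P[z==0]=np.nan
    return P
E
python3 - <<'E'
from h import *
print(sense())
a=get_image("top");b=get_image("side")
for n,i in(("top",a),("side",b)):
    cv2.imwrite(f"pics/{n}0.png",i["color"]); print(n,(-np.array(i["R"]).T@np.array(i["t"]).reshape(3)).round())
    P=pts(i)
    Z=P[...,2]
    for lo,hi in((208,222),(146,160)):
        m=((Z>lo)&(Z<hi)).astype(np.uint8)
        k,l,s,c=cv2.connectedComponentsWithStats(m)
        for j in range(1,k):
            if s[j,4]>40: print(lo,s[j],c[j].round(),np.nanmedian(P[l==j],0).round(1),i["color"][l==j].mean(0).round())
E
```

```text
{'time': 0.0, 'joints': array([-1.15553455,  0.33284256, -0.06471003,  1.46090958,  0.02159307,
        1.34993947, -0.08850293]), 'dq': array([ 0.00077661, -0.0008028 ,  0.00181762,  0.00126318, -0.00052324,
       -0.00130563, -0.00019612]), 'effort': array([ 1.46406146e-03, -6.23256969e+01,  2.57414603e-02, -3.89905500e+01,
       -6.12311717e-02,  3.98143684e-02,  1.48327681e-04]), 'tool_pos': array([264.82513595, 565.66097408, 200.8874607 ]), 'eef_rot': array([-3.14019011e+00,  5.64445096e-05,  2.70375627e+00]), 'ft_force': array([ 0.58289181, -1.21778053, -0.10338206]), 'moment': array([-0.02775725, -0.05096761,  0.01700234]), 'grasp_force': 0.0, 'width': 87.05504719087494}
top [ 197. -209. 1479.]
208 [275 191  15  15 170] [282. 198.] [ 487.9 -242.3  213.9] [54. 56. 58.]
208 [431 217  16  15 182] [439. 224.] [ 413.9 -694.6  214. ] [38. 39. 44.]
208 [385 256  16  16 188] [392. 264.] [ 297.5 -555.8  213.8] [41. 42. 54.]
146 [144  97   9   9  52] [148. 101.] [813.  184.2 150.2] [220. 219. 219.]
146 [351  97  34  28 214] [367. 109.] [ 794.7 -511.5  157.1] [117.  85.  68.]
146 [329 
[... 1053 characters left out ...]
.1 1201.1  153.6] [41. 60. 75.]
146 [187 120  41   7  94] [207. 124.] [663.4 468.5 152.4] [32. 51. 85.]
146 [210 146  11   7  59] [215. 149.] [544.1 251.9 153.4] [30. 31. 30.]
146 [375 195  25  26 111] [385. 213.] [ 681.8 -485.4  154. ] [79. 52. 32.]
146 [406 194  28  26 138] [419. 211.] [ 766.  -550.9  153.8] [77. 64. 55.]
146 [274 204  37  14 122] [292. 212.] [ 463.2 -265.7  153.6] [ 98. 101. 105.]
146 [ 95 235  49  23 167] [121. 252.] [-23.3 -65.7 152.9] [67. 78. 82.]
146 [335 242  39  29 113] [356. 262.] [ 432.  -564.4  153.8] [38. 91. 87.]
146 [304 292  43  11 154] [324. 299.] [ 270.6 -574.3  153.6] [45. 46. 96.]
146 [374 294  42  20 165] [394. 304.] [ 384.  -706.5  152.9] [43. 45. 93.]
```

View pics/top0.png

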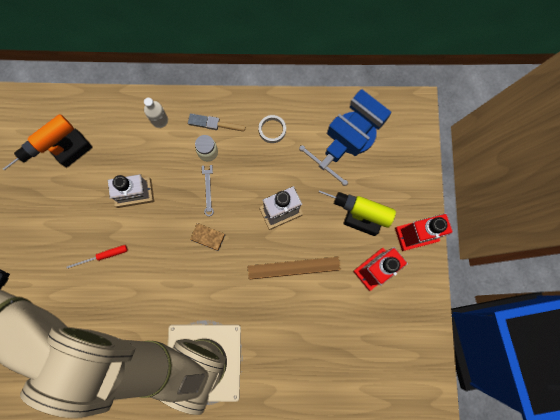

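View pics/side0.png

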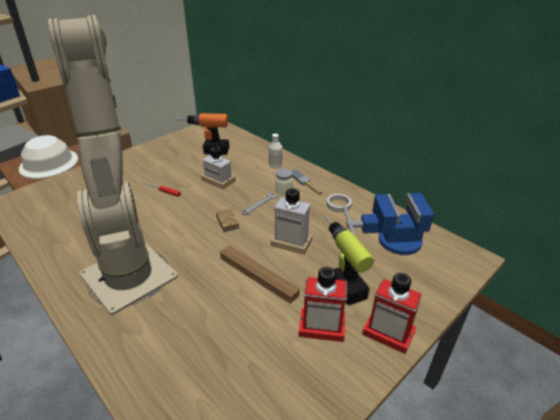

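```bash
python3 - <<'E'
from h import *
for n,c in(("top",(488,-243)),("side",(488,-243))):
    i=get_image(n);P=pts(i);Z=P[...,2]
    m=(abs(Z-165)<6)&(np.hypot(P[...,0]-c[0],P[...,1]-c[1])<75)
    r=cv2.minAreaRect(P[m][:,:2].astype(np.float32));b=cv2.boxPoints(r)
    print(n,r,b.round())
    m=(abs(Z-214)<4)&(np.hypot(P[...,0]-c[0],P[...,1]-c[1])<40)
    print(cv2.minEnclosingCircle(P[m][:,:2].astype(np.float32)))
E
```

```text
top ((488.3985900878906, -242.68328857421875), (63.70450210571289, 104.90261840820312), 23.812725067138672) [[ 438. -208.]
 [ 480. -304.]
 [ 539. -278.]
 [ 496. -182.]]
((488.9534912109375, -242.6084747314453), 22.484272003173828)
side ((485.3197021484375, -245.80145263671875), (64.84387969970703, 104.81226348876953), 26.747499465942383) [[ 433. -214.]
 [ 480. -307.]
 [ 538. -278.]
 [ 491. -184.]]
((485.6686096191406, -242.71286010742188), 25.037044525146484)
```

Emit:
move_arm:
  plan:
    - [0.087,0,0,-0.05,0,0,0]
    - [0.087,0,0,-0.1,0,0,0]
    - [0.087,0,0,-0.13,0,0,0]
    - [0.087,0,0,-0.13,0,0,0.15]
    - [0.087,0,0,-0.13,0,0,0.3]

```text
time: 0.7
tool_pos: [265.1, 566.4, 332.7]
eef_rot: [3.14, -0.001, 2.398]
ft_force: [0.2, -0.3, -1.0]
width: 87.2
grasp_force: 0.0
```

Emit:
move_arm:
  plan:
    - [0.087,-0.042,-0.026,0,0,0,0.12]
    - [0.087,-0.084,-0.052,0,0,0,0.24]
    - [0.087,-0.126,-0.078,0,0,0,0.36]
    - [0.087,-0.168,-0.104,0,0,0,0.48]
    - [0.087,-0.21,-0.13,0,0,0,0.6]

```text
time: 1.2
tool_pos: [333.1, 326.5, 331.5]
eef_rot: [-3.142, -0.0, 1.799]
ft_force: [0.9, 0.1, 0.7]
width: 86.8
grasp_force: 0.0
```

```bash
cat > d.py <<'E'
from h import *
import sys
x,y,yaw=map(float,sys.argv[1:])
s=sense();p=s["tool_pos"];a=s["eef_rot"][2];dx,dy=x-p[0],y-p[1]
print(p.round(1),a.round(3),s["joints"].round(2),s["time"],s["ft_force"].round(1))
print("tx",(np.cos(a)*dx+np.sin(a)*dy).round(1),"ty",(np.sin(a)*dx-np.cos(a)*dy).round(1),"wz",-(yaw-a))
E
python3 d.py 488 -243 0.44
```

```text
[333.1 326.5 331.5] 1.799 [-1.01 -0.07  0.13  1.64  0.01  1.57 -0.65] 1.2 [0.9 0.1 0.7]
tx -589.8 ty 22.1 wz 1.358900403100568
```

Emit:
move_arm:
  plan:
    - [0.087,-0.049,0.002,0,0,0,0.11]
    - [0.087,-0.098,0.004,0,0,0,0.22]
    - [0.087,-0.147,0.006,0,0,0,0.33]
    - [0.087,-0.196,0.008,0,0,0,0.44]
    - [0.087,-0.245,0.01,0,0,0,0.56]

```text
time: 1.7
tool_pos: [399.2, 90.5, 331.7]
eef_rot: [3.141, -0.001, 1.239]
ft_force: [1.5, 0.0, 0.0]
width: 86.8
grasp_force: 0.0
```

```bash
python3 d.py 488 -243 0.44
```

```text
[399.2  90.5 331.7] 1.239 [-0.77 -0.23  0.36  1.76  0.08  1.59 -0.75] 1.7 [1.5 0.  0. ]
tx -286.4 ty 192.5 wz 0.7992809035766617
```

Emit:
move_arm:
  plan:
    - [0.087,-0.041,0.0275,0,0,0,0.11]
    - [0.087,-0.082,0.055,0,0,0,0.23]
    - [0.087,-0.123,0.0825,0,0,0,0.34]
    - [0.087,-0.164,0.11,0,0,0,0.46]
    - [0.087,-0.205,0.1375,0,0,0,0.57]

```text
time: 2.2
tool_pos: [463.5, -147.9, 331.9]
eef_rot: [3.141, -0.001, 0.669]
ft_force: [0.9, 0.6, -1.1]
width: 87.4
grasp_force: 0.0
```

```bash
python3 d.py 488 -243 0.44
```

```text
[ 463.5 -147.9  331.9] 0.669 [-0.53 -0.06  0.72  1.62  0.04  1.57 -0.71] 2.2 [ 0.9  0.6 -1.1]
tx -39.8 ty 89.8 wz 0.22907855992191023
```

Emit:
move_arm:
  plan:
    - [0.087,-0.016,0.036,0,0,0,0.1]
    - [0.087,-0.032,0.072,0,0,0,0.2]
    - [0.087,-0.04,0.09,0,0,0,0.23]
    - [0.087,-0.04,0.09,0,0,0,0.23]

```text
time: 2.6
tool_pos: [487.9, -244.0, 331.2]
eef_rot: [3.141, 0.002, 0.438]
ft_force: [0.4, -0.3, 0.7]
width: 87.2
grasp_force: 0.0
```

```bash
python3 - <<'E'
from h import *
i=get_image("wrist");cv2.imwrite("pics/w1.png",i["color"]);P=pts(i);Z=P[...,2]
d=np.hypot(P[...,0]-488,P[...,1]+243)
m=(abs(Z-165)<4)&(d<75)
print(cv2.minAreaRect(P[m][:,:2].astype(np.float32)))
m=(abs(Z-214)<4)&(d<40)
if m.any(): print(cv2.minEnclosingCircle(P[m][:,:2].astype(np.float32)),np.median(P[m],0))
m=(i["color"].min(-1)>170)&(d<40)&(Z>167)&(Z<190); print(m.sum(),P[m].mean(0))
E
python3 d.py 488 -243 0.44
```

```text
((491.5772399902344, -243.48219299316406), (61.49932861328125, 102.14289855957031), 24.96605682373047)
((490.5151672363281, -243.62327575683594), 22.844261169433594) [ 491.88633902 -243.35088093  214.72884257]
42 [ 507.3264627  -235.81442781  172.29655732]
[ 488.1 -242.3  331.2] 0.441 [-0.39  0.13  0.87  1.49 -0.1   1.57 -0.66] 2.65 [ 0.4  0.  -0.2]
tx -0.4 ty 0.6 wz 0.0012086965615666911
```

View pics/w1.png

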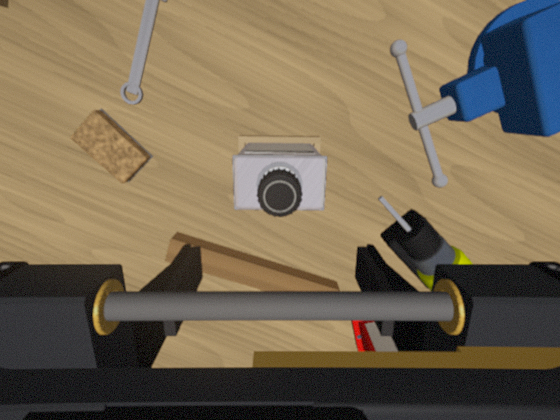

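Emit:
move_arm:
  plan:
    - [0.087,0.0014,0.0005,0.04,0,0,0]
    - [0.087,0.0014,0.0005,0.08,0,0,0]
    - [0.087,0.0014,0.0005,0.11,0,0,0]
    - [0.06,0.0014,0.0005,0.127,0,0,0]
    - [0.06,0.0014,0.0005,0.127,0,0,0]

```text
time: 3.15
tool_pos: [488.9, -238.8, 202.5]
eef_rot: [-3.138, 0.002, 0.446]
ft_force: [0.8, -0.6, -0.2]
width: 78.0
grasp_force: 0.0
```

Emit:
move_arm:
  plan:
    - [0.03,0,0,0,0,0,0]
    - [0.03,0,0,0,0,0,0]
    - [0.03,0,0,0,0,0,0]
    - [0.03,0,0,0,0,0,0]
  squeeze: 55

```text
time: 3.55
tool_pos: [490.4, -240.9, 205.4]
eef_rot: [3.141, -0.001, 0.444]
ft_force: [-0.2, 0.3, 0.5]
width: 47.1
grasp_force: 0.0
```

```bash
python3 d.py 489.5 -243 0.44; python3 -c "
from h import *
print(sense()['grasp_force'],sense()['width'])
i=get_image('wrist');cv2.imwrite('pics/w2.png',i['color'])"
```

```text
[ 490.4 -240.9  205.4] 0.444 [-0.37  0.19  0.85  1.7  -0.15  1.31 -0.62] 3.55 [-0.2  0.3  0.5]
tx -1.7 ty 1.5 wz 0.004018073909052455
0.0 47.10908133205965
```

View pics/w2.png

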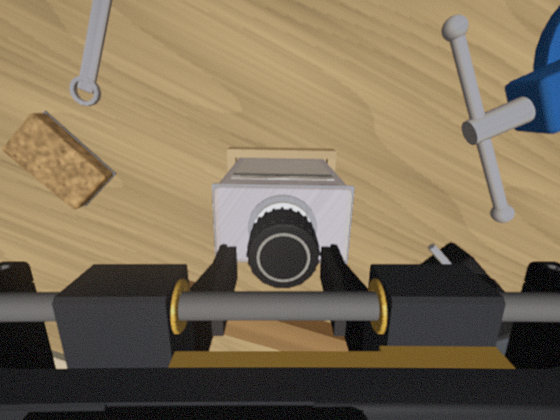

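Emit:
move_arm:
  plan:
    - [0.03,0,0,0.002,0,0,0]
    - [0.03,0,0,0.002,0,0,0]
    - [0.03,0,0,0.002,0,0,0]
    - [0.03,0,0,0.002,0,0,0]

```text
time: 4.0
tool_pos: [489.9, -240.9, 202.6]
eef_rot: [-3.141, 0.0, 0.444]
ft_force: [0.5, 1.3, 0.4]
width: 30.7
grasp_force: 0.0
```

```bash
python3 -c "
from h import *
i=get_image('wrist');cv2.imwrite('pics/w3.png',i['color']);i=get_image('side');cv2.imwrite('pics/s3.png',cv2.resize(i['color'][120:280,200:400],None,fx=3.5,fy=3.5))
print(sense())"
```

```text
{'time': 4.1, 'joints': array([-0.37306922,  0.19103961,  0.8524046 ,  1.70831951, -0.14856104,
        1.30952562, -0.61816867]), 'dq': array([ 7.80107717e-04, -3.16165886e-05, -1.09682604e-05, -5.66852517e-04,
        6.49547342e-04, -4.74313124e-04,  2.46165257e-03]), 'effort': array([ 1.12748712e-03, -3.61274493e+01,  5.99702328e+00, -3.82419634e+01,
       -6.45136787e-02, -1.11737588e-02, -9.76796150e-05]), 'tool_pos': array([ 489.92984845, -240.89460727,  202.60164382]), 'eef_rot': array([-3.14150321e+00,  2.03545412e-05,  4.43748534e-01]), 'ft_force': array([0.3763479 , 0.11106283, 0.22699661]), 'moment': array([-0.060631  ,  0.16808836,  0.0240785 ]), 'grasp_force': 0.0, 'width': 30.391067770734928}
```

View pics/w3.png

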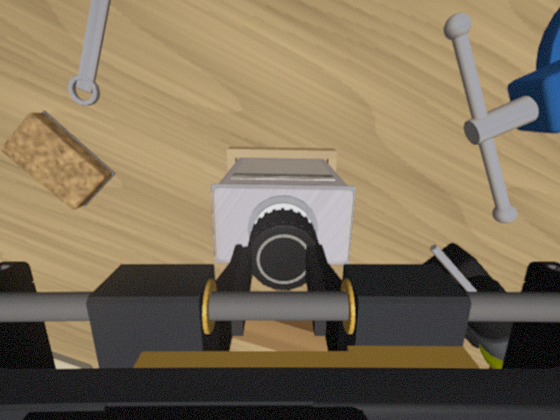

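View pics/s3.png

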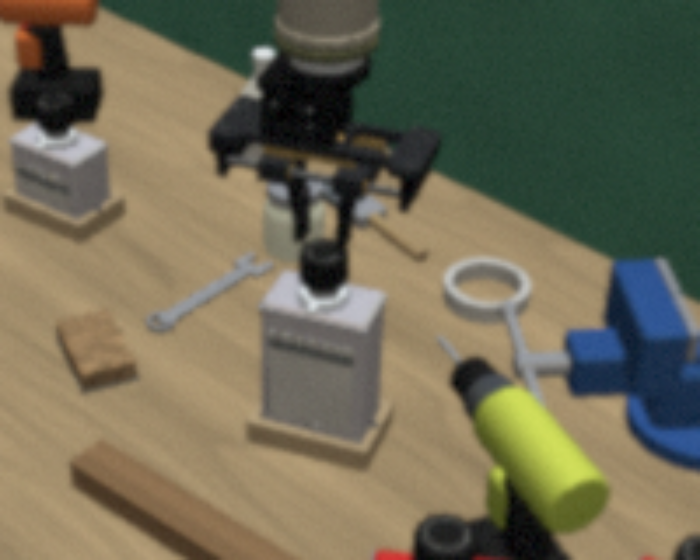

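```bash
python3 - <<'E'
from h import *
i=get_image('wrist');P=pts(i);print("wristcam",(-i["R"].T@i["t"].reshape(3)).round(),i["camera_matrix"][0,0])
for u,v in((240,249),(317,249),(240,256),(283,258),(283,190)): print(u,v,P[v-1:v+2,u-1:u+2].reshape(-1,3)[4].round(1),i["z_map"][v,u])
i=get_image('side');P=pts(i)
for u,v in((300,225),(304,232),(345,215),(345,240),(325,252),(325,270)):
    U,V=200+u/3.5,120+v/3.5; print(u,v,P[int(V),int(U)].round(1))
i=get_image('top');P=pts(i)
m=(P[...,2]>185)&(P[...,2]<420)&(np.hypot(P[...,0]-488,P[...,1]+243)<150)
print(np.nanmedian(P[m],0))
E
```

```text
wristcam [ 566. -205.  385.] 317.3834419981508
240 249 [ 493.  -216.9  231.3] 168.21915
317 249 [ 510.5 -253.7  231.5] 168.05817
240 256 [ 492.3 -217.9  237.6] 162.57953
283 258 [ 491.1 -243.3  215.7] 187.0682
283 190 [ 516.5 -231.9  162.8] 229.09555
300 225 [ 474.9 -224.   240. ]
304 232 [ 472.5 -231.   236.9]
345 215 [ 491.8 -263.7  262. ]
345 240 [ 492.1 -264.4  236.5]
325 252 [ 483.9 -246.7  216.6]
325 270 [ 473.2 -257.7  208.1]
[ 495.58908708 -307.97222938  332.94214358]
```

Emit:
move_arm:
  plan:
    - [0.075,0,0,0,0,0,0]
    - [0.075,0,0,0,0,0,0]
    - [0.075,0,0,0,0,0,0]
    - [0.075,0,0,0,0,0,0]
    - [0.075,0,0,0,0,0,0]

```text
time: 4.75
tool_pos: [490.0, -240.9, 202.6]
eef_rot: [-3.141, -0.0, 0.444]
ft_force: [0.1, 0.4, -0.3]
width: 62.2
grasp_force: 0.0
```

```bash
cat > f.py <<'E'
from h import *
s=sense();print(s["tool_pos"].round(1),s["width"],s["ft_force"].round(1))
i=get_image('side');P=pts(i);a=s["eef_rot"][2]
D=P-np.array([490,-242,0]);y=D[...,0]*np.sin(a)-D[...,1]*np.cos(a);x=D[...,0]*np.cos(a)+D[...,1]*np.sin(a)
for sg in(1,-1):
    m=(sg*y>24)&(sg*y<62)&(abs(x)<30)&(P[...,2]>172)
    print(sg,np.sort(P[m][:,2])[:8].round(1),y[m].min().round(1),y[m].max().round(1))
i=get_image('wrist');P=pts(i)
D=P-np.array([490,-242,0]);y=D[...,0]*np.sin(a)-D[...,1]*np.cos(a);x=D[...,0]*np.cos(a)+D[...,1]*np.sin(a)
for sg in(1,-1):
    m=(sg*y>24)&(sg*y<62)&(abs(x)<30)&(P[...,2]>172)
    print("w",sg,np.sort(P[m][:,2])[:8].round(1),y[m].min().round(1),y[m].max().round(1),np.median(x[m]).round(1))
cv2.imwrite("pics/w_last.png",i["color"])
E
python3 f.py
```

```text
[ 490.  -240.9  202.6] 62.175828636070975 [ 0.1  0.4 -0.3]
1 [200.3 208.7 212.7 224.3 225.  226.  226.2 227.4] 24.0 61.9
-1 [221.7 223.1 224.4 225.1 225.3 228.5 228.7 229.5] -61.9 -24.1
w 1 [203.4 206.5 207.4 208.4 208.8 209.2 209.3 209.9] 24.0 62.0 26.4
w -1 [222.6 222.7 222.7 222.8 222.8 222.9 223.  223.2] -62.0 -24.0 26.6
```

Emit:
move_arm:
  plan:
    - [0.075,0,0.001,0.01,0,0,0]
    - [0.075,0,0.001,0.02,0,0,0]
    - [0.075,0,0.001,0.026,0,0,0]
    - [0.075,0,0.001,0.026,0,0,0]

```text
time: 5.25
tool_pos: [489.7, -241.5, 175.3]
eef_rot: [-3.14, 0.002, 0.444]
ft_force: [-0.3, -0.7, 0.2]
width: 74.6
grasp_force: 0.0
```

```bash
python3 f.py
```

```text
[ 489.7 -241.5  175.3] 74.63933010341654 [-0.3 -0.7  0.2]
1 [197.6 198.1 198.1 198.6 200.  200.4 201.7 202.6] 24.0 61.8
-1 [198.  200.4 200.5 200.6 201.  201.1 203.7 203.9] -61.5 -24.0
w 1 [195.9 196.  196.1 196.2 196.3 196.4 196.4 196.5] 24.0 62.0 26.2
w -1 [196.2 196.3 196.4 196.6 196.6 196.6 196.6 196.7] -62.0 -24.0 26.4
```

View pics/w_last.png

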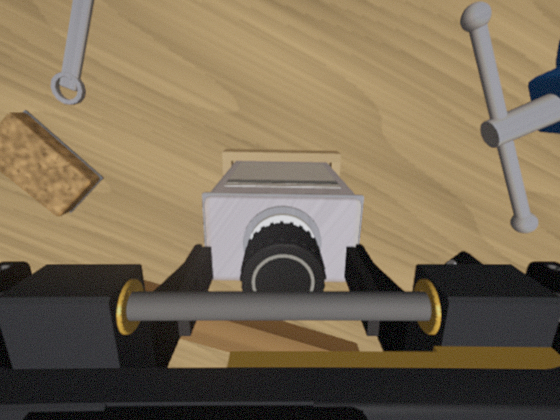

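Emit:
move_arm:
  plan:
    - [0.055,0,0,0.006,0,0,0]
    - [0.03,0,0,0.006,0,0,0]
    - [0.03,0,0,0.006,0,0,0]
    - [0.03,0,0,0.006,0,0,0]
    - [0.03,0,0,0.006,0,0,0]
  squeeze: 58

```text
time: 5.85
tool_pos: [491.2, -243.4, 171.2]
eef_rot: [3.138, -0.001, 0.443]
ft_force: [5.3, -6.9, -8.3]
width: 43.0
grasp_force: 55.2
```

Emit:
move_arm:
  plan:
    - [0.03,0,0,0,0,0,0]
    - [0.03,0,0,0,0,0,0]
    - [0.03,0,0,0,0,0,0]

```text
time: 6.15
tool_pos: [491.2, -243.4, 171.1]
eef_rot: [3.138, -0.001, 0.443]
ft_force: [4.8, -7.1, -3.2]
width: 42.9
grasp_force: 57.9
```

Gripped at 43 mm width with 58 N. Now press in steps.

Emit:
move_arm:
  plan:
    - [0.03,0,0,0.002,0,0,0]
    - [0.03,0,0,0.004,0,0,0]
    - [0.03,0,0,0.006,0,0,0]
    - [0.03,0,0,0.008,0,0,0]
    - [0.03,0,0,0.008,0,0,0]

```text
time: 6.65
tool_pos: [491.3, -243.4, 164.3]
eef_rot: [3.139, -0.002, 0.443]
ft_force: [-0.1, -2.7, 12.4]
width: 43.2
grasp_force: 57.9
```

Emit:
move_arm:
  plan:
    - [0.03,0,0,0.0015,0,0,0]
    - [0.03,0,0,0.003,0,0,0]
    - [0.03,0,0,0.003,0,0,0]

```text
time: 6.95
tool_pos: [491.3, -243.4, 162.0]
eef_rot: [3.139, -0.002, 0.443]
ft_force: [-4.3, -2.0, 19.3]
width: 43.2
grasp_force: 57.9
```

Emit:
move_arm:
  plan:
    - [0.03,0,0,0.001,0,0,-0.1]
    - [0.03,0,0,0.001,0,0,-0.2]
    - [0.03,0,0,0.001,0,0,-0.3]
    - [0.03,0,0,0.001,0,0,-0.4]
    - [0.03,0,0,0.001,0,0,-0.5]

```text
time: 7.45
tool_pos: [490.5, -242.5, 160.9]
eef_rot: [3.141, -0.001, 0.947]
ft_force: [-9.0, 2.8, 21.9]
width: 42.9
grasp_force: 57.9
```

Emit:
move_arm:
  plan:
    - [0.03,0,0,0,0,0,-0.1]
    - [0.03,0,0,0,0,0,-0.2]
    - [0.03,0,0,0,0,0,-0.3]
    - [0.03,0,0,0,0,0,-0.4]
    - [0.03,0,0,0,0,0,-0.5]

```text
time: 7.95
tool_pos: [489.3, -242.2, 160.8]
eef_rot: [-3.14, -0.001, 1.447]
ft_force: [-15.8, 4.9, 26.8]
width: 43.0
grasp_force: 57.9
```

Emit:
move_arm:
  plan:
    - [0.03,0,0,0,0,0,-0.1]
    - [0.03,0,0,0,0,0,-0.2]
    - [0.03,0,0,0,0,0,-0.3]
    - [0.03,0,0,0,0,0,-0.4]
    - [0.03,0,0,0,0,0,-0.5]

```text
time: 8.45
tool_pos: [488.1, -242.4, 160.8]
eef_rot: [-3.139, -0.003, 1.946]
ft_force: [-20.2, 5.3, 30.4]
width: 43.2
grasp_force: 57.9
```

Emit:
move_arm:
  plan:
    - [0.03,0,0,-0.005,0,0,0]
    - [0.03,0,0,-0.009,0,0,0]
    - [0.08,0,0,-0.009,0,0,0]
    - [0.08,0,0,-0.009,0,0,0]
    - [0.08,0,0,-0.009,0,0,0]

```text
time: 8.95
tool_pos: [490.6, -241.7, 167.7]
eef_rot: [3.141, 0.0, 1.944]
ft_force: [0.9, -0.5, 0.8]
width: 59.7
grasp_force: 0.0
```

Emit:
move_arm:
  plan:
    - [0.08,0,0,0,0,0,0]
    - [0.08,0,0,-0.02,0,0,0]
    - [0.08,0,0,-0.06,0,0,0]
    - [0.08,0,0,-0.1,0,0,0]
    - [0.08,0,0,-0.12,0,0,0]

```text
time: 9.45
tool_pos: [491.2, -242.3, 291.0]
eef_rot: [3.138, 0.002, 1.944]
ft_force: [1.1, -0.3, 0.5]
width: 79.5
grasp_force: 0.0
```

```bash
python3 - <<'E'
from h import *
s=sense();print(s["tool_pos"].round(1),s["width"],s["ft_force"].round(1))
i=get_image("wrist");P=pts(i);Z=P[...,2]
d=np.hypot(P[...,0]-489,P[...,1]+243)
m=(d<20)&(Z>195)&(Z<225);print("captop",np.median(Z[m]),np.percentile(Z[m],90))
cv2.imwrite("pics/w5.png",i["color"])
i=get_image("side");cv2.imwrite('pics/s5.png',cv2.resize(i['color'][150:270,220:380],None,fx=5,fy=5,interpolation=cv2.INTER_CUBIC))
E
```

```text
[ 491.2 -242.3  291. ] 79.45827574163967 [ 1.1 -0.3  0.5]
captop 214.81866522709026 215.6805682993657
```

View pics/w5.png

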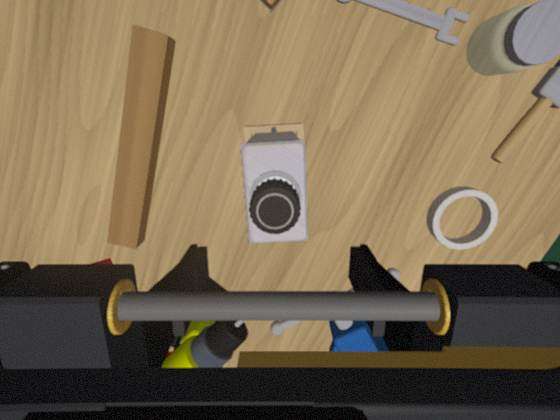

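View pics/s5.png

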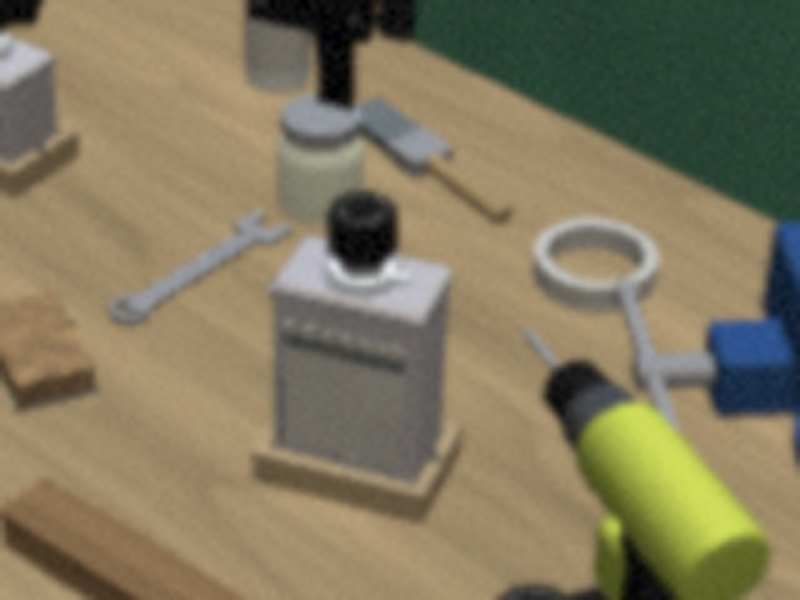

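```bash
python3 -c "
from h import *
print(close_job())"
```

```text
the job is handed in; nothing more can be done
None
```

I pressed the tall can's cap down about 9–10 mm and turned it about 1.5 rad anticlockwise. It has sprung back up (top measured at 215 mm), with its white tab now pointing along the can's long side. I never touched the short can, the gripper was clear, and I handed the job in at about 9.6 s; no verdict came back.

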